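# Clear, shut and bolt the damp chest

### The job

Lift the wooden clay paddle off the mouth of the damp chest and lay it flat in the plywood tray. Then shut the chest's lid flush, slide the barrel bolt on the chest's deck fully home through its keeper on the lid, and only then fold the bolt's upright handle down flat. Leave the dish, the brush jar and the mug where they stand.

Things in the scene. Friction and masses are not known exactly. Their poses are not given: they have to be found in the camera images.
- chest: Fixed wooden chest, 240 (x) by 340 (y) mm, top 100 mm up. Origin: centre of its underside; z up, +x its hinge side (far from the robot), -x its front. In its frame (mm): solid deck, carrying the bolt, over y -170 to -10; open mouth, 90 deep, x -100 to 100, y -10 to 140; rim beyond to y 170. Deck, rim and the shut lid's outer face all lie at z = 100.
- lid (a joint): Lid hinge, rad: 0 = shut flush, grows as it opens upward, 1.57 upright, stop 1.75. Stiff, stays where left (3 N at the front edge). Hinge line: along chest y at chest x = 100, z = 100 mm, in the plane of the lid's outer face. Lid: board 198 mm from the hinge, 147 mm wide, 12 mm thick, centred at chest y = 65 mm; a cleat 16 mm wide, 10 mm high along its front edge, outer face.
- lid_front (a point): Middle of the lid's front edge on the outer face, 198 mm from the hinge line; its axes turn with the lid (z = outward normal of the outer face, -x = away from the hinge).
- keeper (a point): Centre of the opening of the keeper, a steel staple 31 mm wide, 25 mm high on the lid's outer face, 70 mm from the hinge line. With the lid shut it is at chest (30, 15, 114) mm, in line with the bolt, which runs through it along the chest's +y.
- bolt (a joint): Slide of the steel barrel bolt, m: 0 = drawn back, grows along the chest's +y to 0.055 = fully home through the keeper. Rod 12 mm thick, 145 mm long, axis along chest y at chest x = 30, z = 114 mm, in two guides whose tops are 25 mm above the deck. Needs about 3 N.
- bolt_tip (a point): Centre of the bolt's leading end: chest (30, -20 + bolt travel in mm, 114) mm.
- bolt_handle (a joint): Turn of the bolt's handle about the rod's axis in rad: 0 = upright, grows as it folds towards the chest's front (-x) to 1.57 = flat along the deck. Stays where left; about 1.5 N at the knob.
- handle_grip (a point): Middle of the knob of the bolt's handle, 47 mm from the rod's axis; z axis along the handle, outward. Stem 10 mm thick, then a round knob 18 mm in diameter, 24 mm long, its top 60 mm from the rod's axis (74 mm above the deck when upright). The handle stands at chest x = 30, y = -98 + bolt travel (mm). Starts upright or leaning slightly forward.
- paddle: Loose dark wooden clay paddle, 200 mm long, about 0.12 kg, lying across the chest's mouth on deck and rim, in the lid's way. Origin: middle of its length, on its flat underside; z up, x along it: blade 90 by 50 by 12 mm thick from x = 10 to 100 mm, handle 26 mm wide, 16 mm thick from x = -100 to 10 mm. Balances about x = 10 mm.
- tray: Fixed open plywood tray, outer 260 mm (its x) by 130 mm (its y) by 28 mm high, walls and floor 5 mm. Origin: centre of its underside; floor top at z = 5 mm.
- dish: Bystander: pale green rectangular dish 120 x 85 x 38 mm, origin under its centre.
- brush_jar: Bystander: white jar 84 mm in diameter, 110 mm high, with brushes up to 225 mm high; origin under its centre.
- mug: Bystander: terracotta mug 80 mm in diameter, 90 mm high; origin under its centre.

How it is judged:
By the outcome, as a careful person would: the job done as asked, in the order asked, and still so for the second after the job is handed in, with the robot touching nothing.
It also fails if it takes over 72 s, if anything falls off the work surface, if the arm or the gripper's body presses on something with over 40 N, if the wrist force passes 120 N, or if a joint passes its speed limit or range.

### The arm

A 6-joint arm with a two-finger parallel gripper is mounted at the origin on the work surface. World frame = base frame: x ahead of the robot, y to its left, z up, the work surface at z = 0. Lengths are in m, angles in rad, forces in N, time in s.
With the tool pointing down it reaches from about 0.35 to 0.975 m from the base axis. Payload 4.9 kg.
Tool frame: the origin (TCP) lies midway between the tips of the shut fingers; the grasp point (between the pads) lies ctrl.grip_point_offset behind it (ctrl.grip_point_offset is the distance from the TCP to the grasp point, in m); x points along the fingers, y is the direction in which the jaws open and shut, and the axes are right-handed (so a half turn about x gives the same grasp; the last joint's range is limited). The gripper opens to 85 mm and grips with 20 to 120 N. Pads are 22 mm wide; open, the fingers measure 114 mm over their backs; the gripper's body (76 mm by 85 mm) begins 54 mm behind the grasp point. The pads swing forward as they close: fully open they stand 13 mm farther back than shut.
Start: joints at [1.146, 0.053, 1.613, -0, 1.476, -0.119], TCP at [0.188, 0.596, 0.231] pointing down, gripper open.
Joint ranges: [-3.01, 3.01], [-1.01, 2.22], [0.06, 2.58], [-1.02, 4.17], [0.09, 2.62], [-3.14, 3.14]. Speed limits (rad/s): [2.57, 2.57, 3.14, 3.14, 3.14, 3.14].

### API

Orientations are given as a rotation vector (axis times angle).
In Python, from station import ctrl gives the robot as it stands. The module is installed in compiled form; this text tells all that it offers.
- The arm moves only by the tool drive_tool, never from a script. Its argument "commands" is text: rows parted by semicolons, each of 5 numbers parted by spaces: the closure, from -1 (fully open) to 1 (shut), so that 0 is half open, then the shift along the tool's x, y, z in units of 40 mm (1.0 is 40 mm), then the turn about the tool's x in units of 5 degrees (1.0 is 5 degrees). A call has 1 to 8 rows; each row is the pose to reach, as a shift and turn from the pose commanded when the call began, along the tool's axes at that moment; what a row does not reach only later rows make up. A row lasts 1/12 s, in which the tool goes at most 41.7 mm and 7.16 degrees, less where a joint would pass 70% of its speed; a pose out of reach is approached as far as the arm can. A call with a gripper value outside its range is refused whole. The fingers move at their own pace and stop on an object; "newtons" is the grip in N (left out, the last holds). Time passes only in rows, so rows that repeat a pose let the fingers close. It gives the time, the measured TCP pose, the force and the opening at its end, in the units of the state.
- ctrl.get_obs(): the state, without advancing time (a new reading comes with each control period).
- ctrl.get_image(name): name is "scene" or "top"; returns (picture, depth): 420x560x3 uint8, blue, green, red; 420x560 float32, m along the optical axis (not along the pixel's ray), 0 where there is no reading.
- ctrl.camera_info(name): a dict with "K" (3x3 intrinsics, pixels), "T" (4x4, takes a point from camera to world coordinates). Camera axes: x right, y down, z forward; pixel columns grow to the right and rows downward; lengths in m; the calibration is good to about 2 mm. A picture is of the moment at which its call begins. camera_info takes no time and is no camera call.
- ctrl.finish_job(): hands the job in, once; it reports no verdict.
The state is a dict: "t": time; "q": joint angles; "dq": joint speeds; "effort": joint torques, N m; "tool_pos": TCP position; "tool_rot": TCP orientation; "contact_force": force on the tool from outside, world axes, zero at the start; "wrist_torque": the same for the moment, N m; "opening": finger opening in m.
Only numpy, scipy, OpenCV 4.12 (cv2) and the standard library are available. Lean on these libraries where they do the work, as an engineer would, in place of code of your own. Each camera call takes 0.05 s, during which the arm holds its last target.

## Working session

There is one attempt and no reset: what is moved stays moved. The work goes in short steps, Python scripts to look and compute and a tool call to move; the robot and the scene stay as the last step left them, time stands still between calls to the robot, and variables do not carry over. Pictures are saved under pics/ and viewed, and the job is handed in when it is done.

Besides the shell and the picture viewer there is one more tool, called after "Request:" by a JSON object that holds its "api" and its "payload". drive_tool: Moves the arm, as the interface text tells. Its arguments: {"type":"object","properties":{"commands":{"type":"string"},"newtons":{"type":"number"}},"required":["commands"]}

```bash
mkdir -p pics; ls; python3 - <<'E'
from station import ctrl
import cv2,numpy as np
np.set_printoptions(precision=4,suppress=True)
for n in ["scene","top"]:
    im,d=ctrl.get_image(n); cv2.imwrite(f"pics/{n}0.png",im); np.savez(f"pics/{n}0.npz",im=im,d=d)
    c=ctrl.camera_info(n); print(n,c["K"],c["T"])
print(ctrl.get_obs(), ctrl.grip_point_offset)
E
```

```text
pics
scene [[431.7832   0.     282.2387]
 [  0.     431.7832 210.5428]
 [  0.       0.       1.    ]] [[ 0.2151  0.7447 -0.6318  1.3816]
 [ 0.9766 -0.164   0.1392 -0.1522]
 [ 0.     -0.647  -0.7625  1.0298]
 [ 0.      0.      0.      1.    ]]
top [[487.0105   0.     272.7052]
 [  0.     487.0105 209.6509]
 [  0.       0.       1.    ]] [[-0.0105 -0.9898  0.1421  0.3897]
 [-0.9999  0.0085 -0.0144  0.0146]
 [ 0.013  -0.1423 -0.9897  1.5486]
 [ 0.      0.      0.      1.    ]]
{'t': 0.1, 'q': array([ 1.146 ,  0.0533,  1.6142,  0.    ,  1.476 , -0.119 ]), 'dq': array([ 0.0012, -0.0017, -0.0032, -0.0013, -0.0001, -0.0008]), 'effort': array([  0.0006, -39.4904, -37.1363,  -0.0001,   0.0039,  -0.    ]), 'tool_pos': array([0.1879, 0.5955, 0.2302]), 'tool_rot': array([ 0.2386,  1.5579, -0.2414]), 'contact_force': array([0.0743, 1.0391, 1.4111]), 'wrist_torque': array([ 0.0597, -0.0491, -0.0144]), 'opening': 0.08538211765413925} 0.0187
```

View pics/scene0.png

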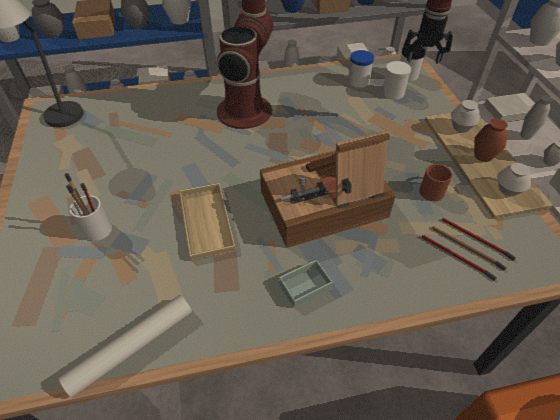

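View pics/top0.png

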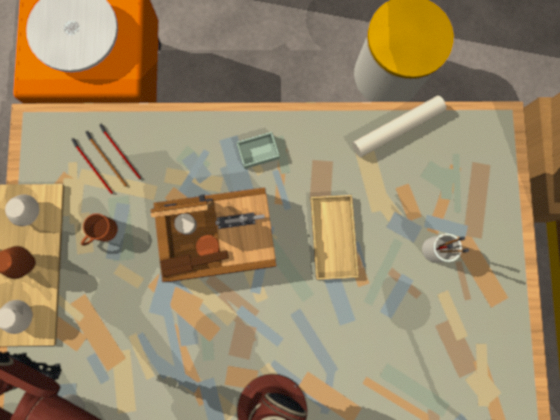

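The top view shows the chest around pixel (215,235), the upright lid at (180,207), the paddle near (195,262), the bolt at (240,220) and the tray at (335,237). I'll zoom in next.

```bash
python3 - <<'E'
import cv2,numpy as np
a=np.load("pics/top0.npz")["im"]; b=np.load("pics/scene0.npz")["im"]
cv2.imwrite("pics/top0z.png",cv2.resize(a[180:290,140:290],None,fx=5,fy=5,interpolation=cv2.INTER_CUBIC))
cv2.imwrite("pics/scene0z.png",cv2.resize(b[120:250,250:410],None,fx=4.5,fy=4.5,interpolation=cv2.INTER_CUBIC))
E
```

```text
(no output)
```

View pics/top0z.png

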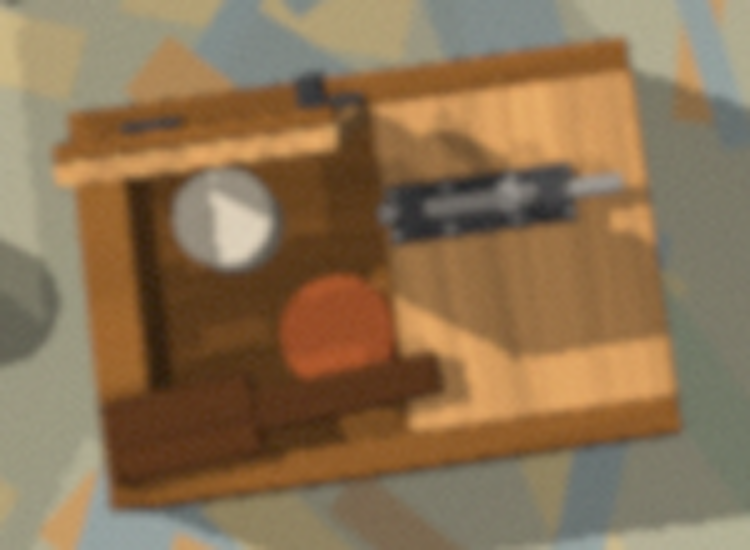

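View pics/scene0z.png

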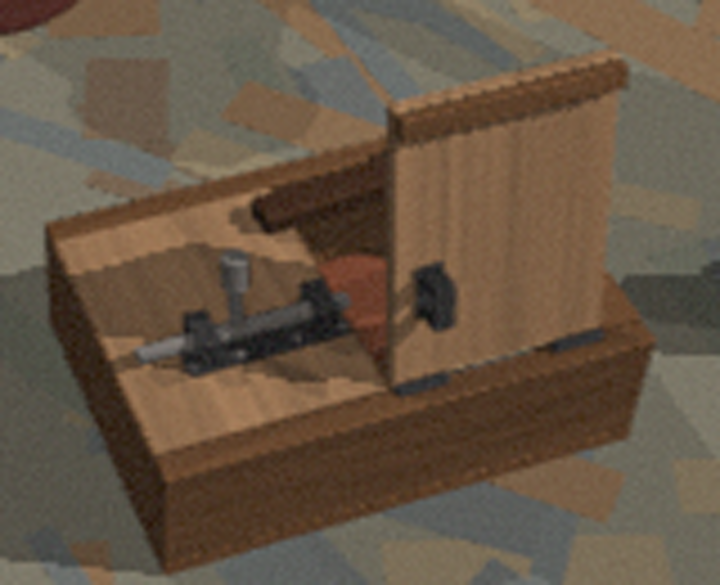

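```bash
cat > h.py <<'E'
import cv2,numpy as np
from scipy.spatial.transform import Rotation as R
from station import ctrl
np.set_printoptions(precision=4,suppress=True)
def ray(n,u,v,z):
    c=ctrl.camera_info(n);K=np.array(c["K"]);T=np.array(c["T"])
    d=T[:3,:3]@np.linalg.solve(K,[u,v,1.]);o=T[:3,3];return o+d*(z-o[2])/d[2]
def proj(n,p):
    c=ctrl.camera_info(n);K=np.array(c["K"]);T=np.linalg.inv(np.array(c["T"]))
    q=K@(T[:3,:3]@np.array(p,float)+T[:3,3]);return q[:2]/q[2]
def cloud(n,d):
    c=ctrl.camera_info(n);K=np.array(c["K"]);T=np.array(c["T"])
    v,u=np.indices(d.shape);P=np.stack([(u-K[0,2])/K[0,0]*d,(v-K[1,2])/K[1,1]*d,d],-1)
    return P@T[:3,:3].T+T[:3,3]
def rect(m,P):
    p=P[m][:,:2].astype(np.float32)*1000
    return cv2.minAreaRect(p)
E
python3 - <<'E'
from h import *
a=np.load("pics/top0.npz");im,d=a["im"],a["d"];P=cloud("top",d)
z=P[...,2]
m=np.zeros(z.shape,bool);m[180:290,140:290]=1
print("table z",np.median(z[300:330,150:200]),"deck",np.median(z[205:210,225:260]), z[240:255,250:270].mean())
def big(mm):
    n,l,s,c=cv2.connectedComponentsWithStats(mm.astype(np.uint8));i=1+np.argmax(s[1:,4]);print(s[i],c[i]);return l==i
ch=big(m&(z>.06)&(z<.13)); print("chest",rect(ch,P))
g=im.max(2)
for (u,v) in [(195,262),(165,267),(220,256),(228,254)]: print(u,v,im[v,u],z[v,u])
# corner rays
for u,v in [(627,40),(680,430),(113,508),(70,118)]: print(ray("top",140+u/5-.4,180+v/5-.4,.1))
t=np.zeros(z.shape,bool);t[180:295,300:370]=1
tr=big(t&(z>.018)&(z<.04));print("tray",rect(tr,P))
# paddle corners (top at .112 blade, .116 handle)
for u,v in [(105,400),(120,482),(255,448),(247,378)]: print("blade",ray("top",140+u/5-.4,180+v/5-.4,.112))
for u,v in [(440,393),(433,353)]: print("hend",ray("top",140+u/5-.4,180+v/5-.4,.116))
# lid top edge
for u,v in [(55,150),(60,188),(338,124),(338,152)]: print("lidtop",ray("top",140+u/5-.4,180+v/5-.4,.298))
lm=big(m&(z>.15));print("lid",P[lm][:,2].max(),rect(lm&(z>.28),P))
o=ctrl.get_obs();print(R.from_rotvec(o["tool_rot"]).as_matrix())
E
```

```text
table z 0.0009076028103039979 deck 0.10056617617849062 0.10033914379802013
[ 155  187  121   95 6079] [224.8776 237.7567]
chest ((527.7797241210938, 170.748291015625), (240.61297607421875, 340.7052001953125), 7.546480655670166)
195 262 [29 53 88] 0.12331516886526739
165 267 [29 52 91] 0.11153865435703225
220 256 [24 52 86] 0.11454391905089789
228 254 [ 53  85 117] 0.09910075042277322
[0.6652 0.0161 0.1   ]
[ 0.4305 -0.0133  0.1   ]
[0.3884 0.3201 0.1   ]
[0.6203 0.3508 0.1   ]
[311 195  47  85 454] [334.4405 235.7621]
tray ((522.7991333007812, -198.79010009765625), (260.3289794921875, 131.5602264404297), 2.7559642791748047)
blade [0.451  0.3236 0.112 ]
blade [0.4033 0.3138 0.112 ]
blade [0.4222 0.2355 0.112 ]
blade [0.463  0.2408 0.112 ]
hend [0.453  0.1273 0.116 ]
hend [0.4764 0.1315 0.116 ]
lidtop [0.5721 0.3122 0.298 ]
lidtop [0.5522 0.3091 0.298 ]
lidtop [0.5845 0.1662 0.298 ]
lidtop [0.5698 0.1661 0.298 ]
[150 194  62  23 567] [181.619  207.6032]
lid 1.5485824546070195 ((520.6351318359375, 142.9678192138672), (352.0306701660156, 103.19745635986328), 60.77250671386719)
[[-0.0008  0.3011  0.9536]
 [-0.0017  0.9536 -0.3011]
 [-1.     -0.0018 -0.0002]]
```

```bash
cat >> h.py <<'E'
CO=np.array([.5278,.1707,0]);CY=np.deg2rad(7.4)
CR=R.from_euler('z',CY).as_matrix()
def toC(P): return (np.asarray(P)-CO)@CR
def toW(p): return CR@(np.array(p)/1000.)+CO
E
python3 - <<'E'
from h import *
a=np.load("pics/top0.npz");im,d=a["im"],a["d"];P=cloud("top",d);C=toC(P)*1000
b=np.load("pics/scene0.npz");im2,d2=b["im"],b["d"];C2=toC(cloud("scene",d2))*1000
print("chest top cam deck z",np.median(C[235:260,245:265,2]))
reg=(abs(C[...,0])<125)&(abs(C[...,1])<175)
m=reg&(C[...,2]>104)&(C[...,2]<124)&(C[...,0]<-30)&(im.max(2)<120)
print("n",m.sum());r=cv2.minAreaRect(C[m][:,:2].astype(np.float32));print("paddle chest",r)
mu=C[m][:,:2]; ax=np.linalg.svd(mu-mu.mean(0),full_matrices=False)[2][0];print(mu.mean(0),np.degrees(np.arctan2(ax[1],ax[0])))
for lo in range(-40,180,20):
    s=m&(C[...,1]>=lo)&(C[...,1]<lo+20)
    if s.any(): print(lo,s.sum(),C[s][:,0].min(),C[s][:,0].max(),C[s][:,0].mean(),C[s][:,1].min(),C[s][:,1].max(),np.median(C[s][:,2]))
# lid outer face plane from scene
s=(C2[...,0]>0)&(C2[...,0]<130)&(C2[...,1]>-5)&(C2[...,1]<135)&(C2[...,2]>150)&(C2[...,2]<265)
p=C2[s];A=np.c_[p[:,2]-100,np.ones(len(p))];k=np.linalg.lstsq(A,p[:,0],rcond=None)[0];print("lid n",s.sum(),"dx/dz",k,"theta",np.arctan2(1,-k[0]))
res=abs(A@k-p[:,0]);g=res<6;k=np.linalg.lstsq(A[g],p[g,0],rcond=None)[0];print(k,np.arctan2(1,-k[0]))
s=(C2[...,1]>0)&(C2[...,1]<130)&(C2[...,2]>270)&(C2[...,0]>0)&(C2[...,0]<130);print("cleat top",C2[s][:,2].max(),C2[s][:,0].min(),C2[s][:,0].max())
# handle
for nm,c in (("top",C),("scene",C2)):
    s=(abs(c[...,0]-30)<40)&(c[...,1]<-60)&(c[...,1]>-130)&(c[...,2]>140)&(c[...,2]<190)
    print(nm,s.sum(),c[s].mean(0),c[s].min(0),c[s].max(0))
o=ctrl.get_obs();print(o['tool_pos'])
E
```

```text
chest top cam deck z 100.33296377081169
n 844
paddle chest ((-84.69540405273438, 47.40715026855469), (235.91036987304688, 67.16885375976562), 89.46029663085938)
[-76.2572  82.1918] 94.3398399579195
-40 41 -78.77721162311542 -57.451841816980355 -68.58235116204203 -35.167905312551795 -20.08993189985287 115.83635875635201
-20 60 -81.00504161745168 -55.626754902095456 -68.3042290803654 -19.791647946488897 -0.013719420408984257 115.55680931732493
0 54 -83.44273459629518 -58.96098613112767 -70.7899340484626 0.49896141457785176 19.87762244775773 115.47506621177851
20 57 -84.7474220033682 -59.56549710289432 -72.62701580609604 20.639725208323757 39.71447965116481 115.87312797385741
40 59 -86.4589283303506 -60.399080020797726 -73.43209590729057 40.65011725356638 59.52113718221851 115.89550999333342
60 76 -101.936327593559 -51.455492214294964 -76.55048831075946 60.47559659629417 79.7255601881919 114.24483572368693
80 119 -103.59537375138032 -50.769711137711425 -76.1113286705748 80.3202023189785 99.80406483289244 111.71844278241116
100 120 -108.10354398556836 -53.03581013636012 -78.47515447888054 100.61235972883627 119.987198166028 111.50064533657334
120 119 -108.97595898346988 -53.78121094034041 -80.16544183496359 120.13649133005312 139.97740642428897 111.58501978878088
140 117 -117.28096172735738 -56.10065793060878 -81.69384318387321 140.213819133988 159.92573405564656 112.1273213057239
160 21 -104.12180629976677 -60.68760764610455 -78.41544681396438 160.07179526086898 165.18953041608543 112.05466004323105
lid n 1702 dx/dz [ -0.258  105.0643] theta 1.3182748527270833
[ -0.2283 100.8372] 1.3463344437152591
cleat top 298.4012413661844 43.74328842126524 72.20477984706038
top 31 [ 23.067  -89.0537 172.1562] [ 15.4908 -97.1674 155.3158] [ 31.0772 -80.7934 177.9973]
scene 67 [ 29.0756 -91.6565 164.8613] [  16.5606 -100.5989  144.4657] [ 36.2028 -81.9765 176.1721]
[0.1879 0.5955 0.2302]
```

```bash
cat >> h.py <<'E'
def go(W,yaw=None):
    """units of shift/turn from measured pose to world W (m), jaw yaw deg"""
    o=ctrl.get_obs();M=R.from_rotvec(o["tool_rot"]).as_matrix()
    s=M.T@(np.array(W)-o["tool_pos"])/.04
    cur=np.degrees(np.arctan2(M[1,1],M[0,1]))
    print("t",round(o["t"],2),"pos",o["tool_pos"],"yaw",round(cur,2),"shift",s.round(3),"turn",None if yaw is None else round(((cur-yaw+180)%360-180)/5,3),"tilt",M[:,0].round(4),"F",o["contact_force"].round(1),"op",round(o["opening"],4))
E
python3 -c "
from h import *
w=toW([-74,52,230]);print(w);go(w,11.9)"
```

```text
[0.4477 0.2127 0.23  ]
t 0.1 pos [0.1879 0.5955 0.2302] yaw 72.48 shift [ 0.016 -7.169  9.074] turn 12.116 tilt [-0.0008 -0.0017 -1.    ] F [0.1 1.  1.4] op 0.0854
```

Request:
{"api": "drive_tool", "payload": {"commands": "-1 0 -0.4 0.5 0.7; -1 0 -1.1 1.4 1.7; -1 0 -1.8 2.3 2.9; -1 0 -2.5 3.1 4.1; -1 0 -3.2 4.0 5.3; -1 0 -3.9 4.9 6.5; -1 0 -4.6 5.7 7.7; -1 0 -5.0 6.3 8.5", "newtons": 50}}

```text
t: 0.77
tool_pos: [0.3657, 0.3311, 0.2309]
tool_rot: [0.819, 1.411, -0.819]
contact_force: [1.1, 0.2, 0.5]
opening: 0.0854
```

```bash
python3 -c "
from h import *
go(toW([-74,52,230]),11.9)"
```

```text
t 0.77 pos [0.3657 0.3311 0.2309] yaw 29.74 shift [0.021 0.311 3.586] turn 3.569 tilt [-0.0004 -0.0002 -1.    ] F [1.1 0.2 0.5] op 0.0854
```

Request:
{"api": "drive_tool", "payload": {"commands": "-1 0 0.1 0.7 0.8; -1 0 0.2 1.5 1.8; -1 0 0.3 2.3 2.8; -1 0 0.3 3.1 3.6; -1 0 0.3 3.6 3.6; -1 0 0.3 3.6 3.6; -1 0 0.3 3.6 3.6"}}

```text
t: 1.35
tool_pos: [0.4479, 0.2137, 0.2308]
tool_rot: [1.055, 1.301, -1.056]
contact_force: [-0.7, 1.0, -0.2]
opening: 0.0855
```

```bash
python3 - <<'E'
from h import *
go(toW([-74,52,97]),11.9)
im,d=ctrl.get_image("top");cv2.imwrite("pics/t1.png",cv2.resize(im[180:290,130:280],None,fx=5,fy=5))
E
```

```text
t 1.35 pos [0.4479 0.2137 0.2308] yaw 11.86 shift [ 3.345 -0.006  0.023] turn -0.008 tilt [-0.0011  0.0002 -1.    ] F [-0.7  1.  -0.2] op 0.0855
```

View pics/t1.png

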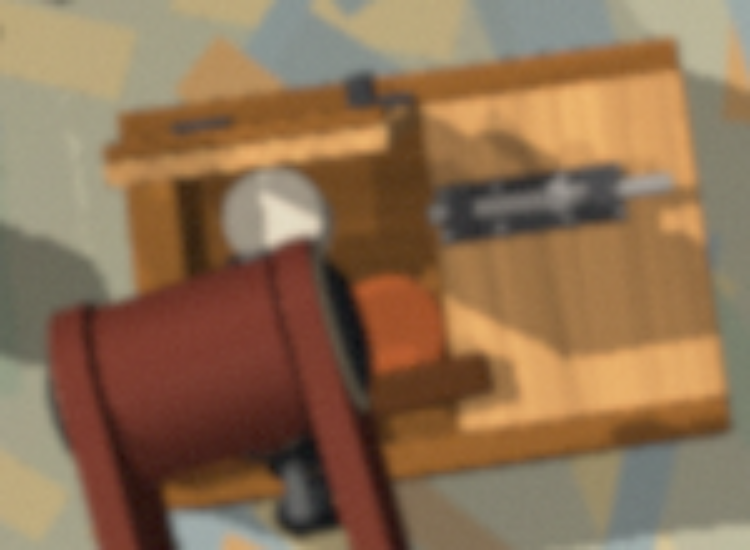

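The wrist covers the paddle at pixel (240,400) in this view and is aligned with it, so I'll descend and grip.

Request:
{"api": "drive_tool", "payload": {"commands": "-0.5 0.6 0 0 0; -0.4 1.4 0 0 0; -0.3 2.2 0 0 0; -0.3 2.9 0 0 0; -0.3 3.3 0 0 0; -0.3 3.3 0 0 0; -0.3 3.3 0 0 0"}}

```text
t: 1.98
tool_pos: [0.4469, 0.2155, 0.0987]
tool_rot: [1.052, 1.303, -1.053]
contact_force: [0.3, -0.0, 0.2]
opening: 0.0554
```

Request:
{"api": "drive_tool", "payload": {"commands": "0.3 0 0 0 0; 0.6 0 0 0 0; 1 0 0 0 0; 1 0 0 0 0; 1 0 0 0 0; 1 0 0 0 0; 1 0 0 0 0", "newtons": 60}}

```text
t: 2.57
tool_pos: [0.4481, 0.2147, 0.0999]
tool_rot: [1.055, 1.301, -1.053]
contact_force: [-1.2, 3.1, 3.3]
opening: 0.0245
```

Request:
{"api": "drive_tool", "payload": {"commands": "1 -0.1 0 0 0; 1 -0.3 0 0 0; 1 -0.6 0 0 0; 1 -1 0 0 0; 1 -1.5 0 0 0; 1 -1.5 0 0 0; 1 -1.5 0 0 0"}}

```text
t: 3.15
tool_pos: [0.4491, 0.2145, 0.1612]
tool_rot: [1.056, 1.298, -1.051]
contact_force: [-0.5, 0.5, -1.9]
opening: 0.0246
```

```bash
python3 - <<'E'
from h import *
go(toW([-74,52,200]),11.9)
im,d=ctrl.get_image("scene");cv2.imwrite("pics/s2.png",cv2.resize(im[60:260,220:420],None,fx=3,fy=3))
E
```

```text
t 3.15 pos [0.4491 0.2145 0.1612] yaw 11.97 shift [-0.971 -0.038  0.036] turn 0.014 tilt [ 0.0037  0.0009 -1.    ] F [-0.5  0.5 -1.9] op 0.0246
```

View pics/s2.png

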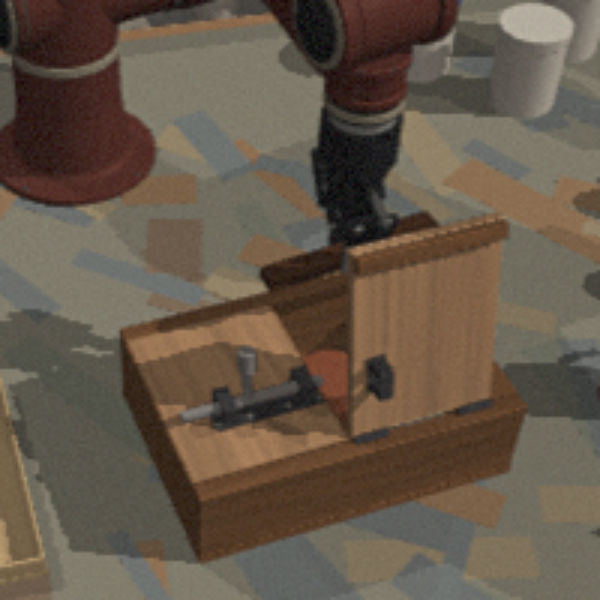

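The paddle is held level at pixel (350,250), clear of the rim. Next I'll lift it and carry it to the tray.

```bash
python3 - <<'E'
from h import *
go([.43,-.02,.24],11.9)
E
```

```text
t 3.2 pos [0.4481 0.2142 0.1596] yaw 11.97 shift [-2.012 -1.655  5.635] turn 0.015 tilt [ 0.0009  0.0001 -1.    ] F [ 0.9  0.1 -1.4] op 0.0245
```

Request:
{"api": "drive_tool", "payload": {"commands": "1 -0.6 0 0 0; 1 -1.3 -0.1 0.4 0; 1 -2 -0.3 1 0; 1 -2 -0.6 1.9 0; 1 -2 -0.9 2.8 0; 1 -2 -1.2 3.7 0; 1 -2 -1.5 4.6 0; 1 -2 -1.7 5.4 0"}}

```text
t: 3.87
tool_pos: [0.4247, -0.0128, 0.2376]
tool_rot: [1.053, 1.303, -1.056]
contact_force: [1.4, 0.3, -0.8]
opening: 0.0246
```

```bash
python3 - <<'E'
from h import *
go([.513,-.199,.20],-87.2)
E
```

```text
t 3.87 pos [ 0.4247 -0.0128  0.2376] yaw 11.96 shift [0.935 1.196 5.01 ] turn 19.832 tilt [-0.0023  0.     -1.    ] F [ 1.4  0.3 -0.8] op 0.0246
```

Request:
{"api": "drive_tool", "payload": {"commands": "1 0 0.1 0.5 1; 1 0 0.3 1.2 2.3; 1 0 0.5 1.9 3.7; 1 0 0.7 2.6 5.1; 1 0 0.9 3.4 6.5; 1 0 1 4.2 7.9; 1 0 1.1 4.8 9.3; 1 0 1.1 4.9 10.5"}}

```text
t: 4.53
tool_pos: [0.5099, -0.1968, 0.237]
tool_rot: [1.712, 0.782, -1.717]
contact_force: [-0.3, 0.2, -1.2]
opening: 0.0246
```

Request:
{"api": "drive_tool", "payload": {"commands": "1 0 0 0 1.2; 1 0 0 0 2.6; 1 0 0 0 4; 1 0 0 0 5.4; 1 0 0 0 6.8; 1 0 0 0 8.2; 1 0 0 0 9.3; 1 0 0 0 9.3"}}

```text
t: 5.2
tool_pos: [0.5092, -0.1934, 0.2372]
tool_rot: [2.193, 0.057, -2.2]
contact_force: [-0.5, 0.4, -1.2]
opening: 0.024
```

```bash
python3 - <<'E'
from h import *
go([.513,-.199,.01],-87.2)
im,d=ctrl.get_image("top");cv2.imwrite("pics/t3.png",cv2.resize(im[160:310,270:420],None,fx=4,fy=4))
im,d=ctrl.get_image("scene");cv2.imwrite("pics/s3.png",cv2.resize(im[100:280,120:320],None,fx=4,fy=4)[:600])
E
```

```text
t 5.2 pos [ 0.5092 -0.1934  0.2372] yaw -87.11 shift [ 5.68   0.155 -0.105] turn 0.018 tilt [-0.003   0.0015 -1.    ] F [-0.5  0.4 -1.2] op 0.024
```

View pics/t3.png

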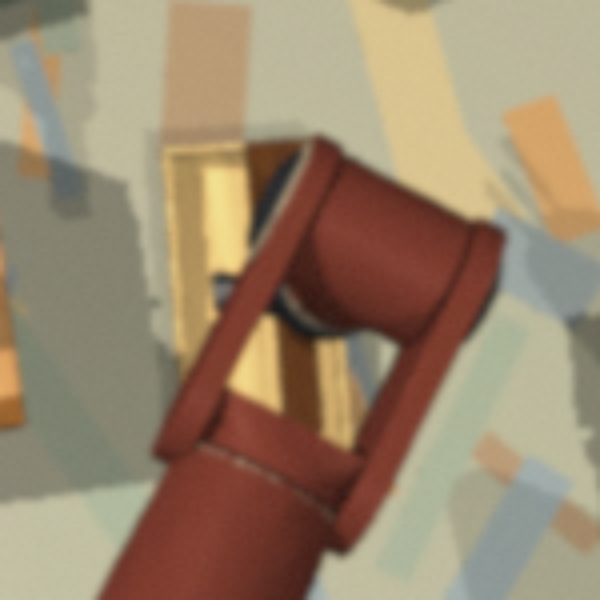

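View pics/s3.png

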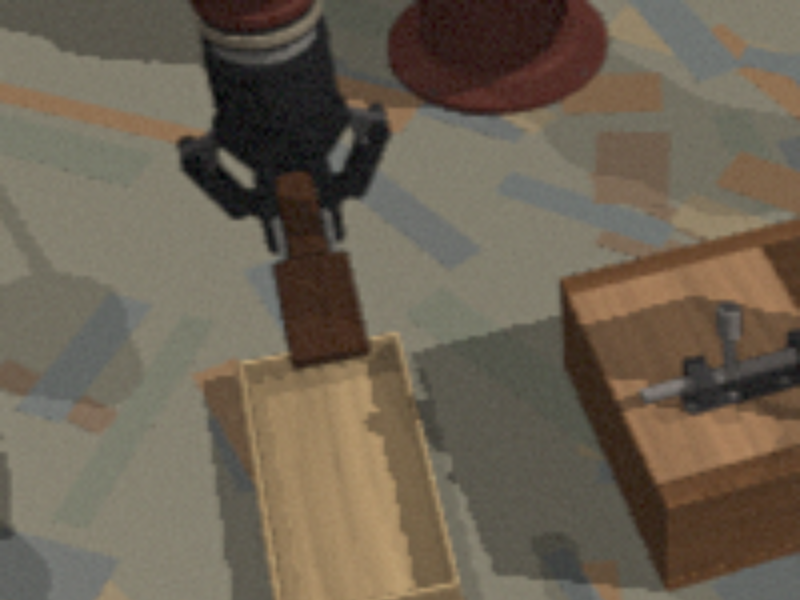

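Request:
{"api": "drive_tool", "payload": {"commands": "1 0.7 0.1 -0.1 0; 1 1.6 0.1 -0.1 0; 1 2.5 0.1 -0.1 0; 1 3.4 0.1 -0.1 0; 1 4.2 0.1 -0.1 0; 1 4.9 0.1 -0.1 0; 1 5.3 0.1 -0.1 0; 1 5.5 0.1 -0.1 0"}}

```text
t: 5.97
tool_pos: [0.5115, -0.196, 0.0152]
tool_rot: [2.189, 0.063, -2.202]
contact_force: [0.2, -0.6, -0.5]
opening: 0.0245
```

Request:
{"api": "drive_tool", "payload": {"commands": "1 0 0 0 0; 1 0.08 0 0 0; 1 0.15 0 0 0; 1 0.15 0 0 0; 1 0.15 0 0 0"}}

```text
t: 6.38
tool_pos: [0.515, -0.1979, 0.0145]
tool_rot: [2.196, 0.056, -2.192]
contact_force: [0.8, -0.7, -0.3]
opening: 0.0243
```

```bash
python3 - <<'E'
from h import *
go([.513,-.199,.005],-87.2)
E
```

```text
t 6.38 pos [ 0.515  -0.1979  0.0145] yaw -87.01 shift [0.238 0.024 0.051] turn 0.039 tilt [ 0.0019 -0.001  -1.    ] F [ 0.8 -0.7 -0.3] op 0.0243
```

Request:
{"api": "drive_tool", "payload": {"commands": "1 0.08 0 0 0; 1 0.15 0 0 0; 1 0.15 0 0 0; 1 0.15 0 0 0"}}

```text
t: 6.72
tool_pos: [0.5139, -0.1974, 0.0071]
tool_rot: [2.195, 0.057, -2.196]
contact_force: [-0.6, 0.2, -0.7]
opening: 0.0247
```

Request:
{"api": "drive_tool", "payload": {"commands": "1 0.05 0 0 0; 1 0.1 0 0 0; 1 0.1 0 0 0; 1 0.1 0 0 0"}}

```text
t: 7.05
tool_pos: [0.5145, -0.1977, 0.0051]
tool_rot: [2.194, 0.058, -2.196]
contact_force: [-4.7, 2.4, 10.8]
opening: 0.0247
```

Contact, so the paddle is on the tray floor. I'll release it, rise and look.

Request:
{"api": "drive_tool", "payload": {"commands": "0.6 -0.05 0 0 0; 0.3 -0.05 0 0 0; 0 -0.05 0 0 0; -0.1 -0.05 0 0 0; -0.1 -0.3 0 0 0; -0.1 -1 0 0 0; -0.1 -1.8 0 0 0; -0.1 -2.6 0 0 0"}}

```text
t: 7.72
tool_pos: [0.5135, -0.1972, 0.1083]
tool_rot: [2.194, 0.058, -2.197]
contact_force: [-0.0, 0.1, 0.1]
opening: 0.0471
```

Request:
{"api": "drive_tool", "payload": {"commands": "0 -0.9 0 0 0; 0.3 -1.8 0 0 0; 0.6 -2.7 0 0 0; 1 -3.6 0 0 0; 1 -4.5 0 0 0; 1 -5 0 0 0; 1 -5 0 0 0"}}

```text
t: 8.3
tool_pos: [0.5162, -0.1985, 0.3154]
tool_rot: [2.204, 0.05, -2.181]
contact_force: [0.3, 0.1, 0.6]
opening: -0.0001
```

```bash
python3 - <<'E'
from h import *
go(toW([60+0,70,350]),-82.6)
im,d=ctrl.get_image("scene");cv2.imwrite("pics/s4.png",cv2.resize(im[100:280,120:320],None,fx=4,fy=4)[:600])
C2=toC(cloud("scene",d))*1000
s=(C2[...,0]>0)&(C2[...,0]<130)&(C2[...,1]>0)&(C2[...,1]<130)&(C2[...,2]>150)&(C2[...,2]<265)
p=C2[s];A=np.c_[p[:,2]-100,np.ones(len(p))]
g=np.ones(len(p),bool)
for i in range(5):
    k=np.linalg.lstsq(A[g],p[g,0],rcond=None)[0];g=abs(A@k-p[:,0])<5
print(k,np.arctan2(1,-k[0]),g.sum())
E
```

```text
t 8.3 pos [ 0.5162 -0.1985  0.3154] yaw -87.02 shift [ -0.913 -11.058  -2.141] turn -0.884 tilt [ 0.0106 -0.0058 -0.9999] F [0.3 0.1 0.6] op -0.0001
[ -0.2294 100.9201] 1.3453063622728343 1482
```

View pics/s4.png

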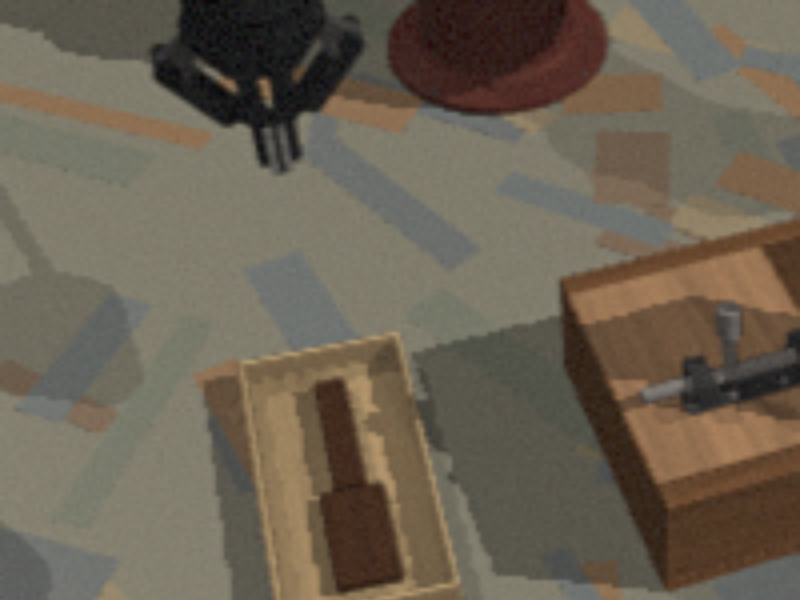

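The paddle lies flat inside the tray at pixel (355,490). The lid stands at about 1.345 rad, so I'll go above and behind it.

```bash
python3 - <<'E'
from h import *
w=toW([108,75,350]);print(w);go(w,-82.6)
E
```

```text
[0.6252 0.259  0.35  ]
t 8.35 pos [ 0.5153 -0.1981  0.3119] yaw -87.02 shift [ -0.975 -11.264  -3.345] turn -0.884 tilt [ 0.0065 -0.0035 -1.    ] F [0.8 0.5 0.4] op 0.0001
```

Request:
{"api": "drive_tool", "payload": {"commands": "1 -0.5 -0.2 0 0; 1 -1 -0.9 -0.1 -0.2; 1 -1 -1.8 -0.4 -0.4; 1 -1 -2.7 -0.7 -0.6; 1 -1 -3.6 -1 -0.9; 1 -1 -4.5 -1.3 -0.9; 1 -1 -5.4 -1.6 -0.9; 1 -1 -6 -1.8 -0.9"}}

```text
t: 9.02
tool_pos: [0.5731, 0.0491, 0.3452]
tool_rot: [2.15, 0.144, -2.157]
contact_force: [1.0, -0.3, -0.5]
opening: 0.0002
```

```bash
python3 - <<'E'
from h import *
w=toW([108,75,350]);print(w);go(w,-82.6)
E
```

```text
[0.6252 0.259  0.35  ]
t 9.02 pos [0.5731 0.0491 0.3452] yaw -82.4 shift [-0.118 -5.03  -1.986] turn 0.04 tilt [-0.0032  0.0011 -1.    ] F [ 1.  -0.3 -0.5] op 0.0002
```

Request:
{"api": "drive_tool", "payload": {"commands": "1 -0.1 -0.6 -0.3 0; 1 -0.1 -1.4 -0.7 0; 1 -0.1 -2.2 -1.1 0; 1 -0.1 -3 -1.5 0; 1 -0.1 -3.8 -1.8 0; 1 -0.1 -4.5 -2 0; 1 -0.1 -4.9 -2 0; 1 -0.1 -4.9 -2 0"}}

```text
t: 9.68
tool_pos: [0.6261, 0.2535, 0.3489]
tool_rot: [2.148, 0.145, -2.156]
contact_force: [1.0, 0.0, 0.4]
opening: 0.0001
```

```bash
python3 - <<'E'
from h import *
w=toW([108,75,250]);go(w,-82.6);o=ctrl.get_obs();print(toC(o["tool_pos"]))
im,d=ctrl.get_image("scene");cv2.imwrite("pics/s5.png",cv2.resize(im[50:250,240:440],None,fx=3,fy=3))
E
```

```text
t 9.68 pos [0.6261 0.2535 0.3489] yaw -82.3 shift [ 2.473 -0.138 -0.006] turn 0.059 tilt [-0.0039 -0.0003 -1.    ] F [1.  0.  0.4] op 0.0001
[0.1082 0.0694 0.3489]
```

View pics/s5.png

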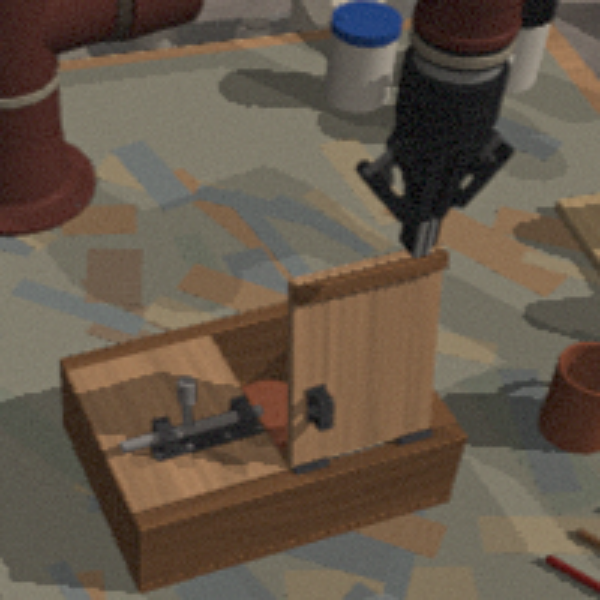

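```bash
python3 - <<'E'
from h import *
o=ctrl.get_obs()
f=lambda p:((proj("scene",p)-[240,50])*3).round(0)
print(f(o["tool_pos"]), f(o["tool_pos"]+[0,0,.0187]))
th=1.345
for y in (-8,65,138): print(y,f(toW([100-198*np.cos(th),y,100+198*np.sin(th)])))
E
```

```text
[412. 250.] [416. 231.]
-8 [294. 283.]
65 [370. 264.]
138 [445. 246.]
```

Request:
{"api": "drive_tool", "payload": {"commands": "1 0.5 0 0 0; 1 1.1 0 0 0; 1 1.7 0 0 0; 1 2.2 0 0 0; 1 2.4 0 0 0; 1 2.4 0 0 0; 1 2.4 0 0 0"}}

```text
t: 10.32
tool_pos: [0.6274, 0.2497, 0.2556]
tool_rot: [2.154, 0.139, -2.155]
contact_force: [-0.2, -0.4, 0.7]
opening: -0.0003
```

```bash
python3 - <<'E'
from h import *
go(toW([108,75,250]),-82.6);o=ctrl.get_obs();c=toC(o["tool_pos"])*1000;print(c)
for th in np.arange(1.34,-.01,-.12):
    r=160;x=100-r*np.cos(th)+11;z=100+r*np.sin(th);print(round(th,2),"down %.2f  front(+z tool?) %.2f"%((c[2]-z)/40,(c[0]-x)/40))
M=R.from_rotvec(o["tool_rot"]).as_matrix();print(CR.T@M)
E
```

```text
t 10.32 pos [0.6274 0.2497 0.2556] yaw -82.58 shift [ 0.14  -0.237  0.024] turn 0.004 tilt [-0.0002 -0.0003 -1.    ] F [-0.2 -0.4  0.7] op -0.0003
[108.951   65.5048 255.5981]
1.34 down -0.00  front(+z tool?) 0.86
1.22 down 0.13  front(+z tool?) 1.32
1.1 down 0.33  front(+z tool?) 1.76
0.98 down 0.57  front(+z tool?) 2.18
0.86 down 0.86  front(+z tool?) 2.56
0.74 down 1.19  front(+z tool?) 2.90
0.62 down 1.57  front(+z tool?) 3.20
0.5 down 1.97  front(+z tool?) 3.46
0.38 down 2.41  front(+z tool?) 3.66
0.26 down 2.86  front(+z tool?) 3.81
0.14 down 3.33  front(+z tool?) 3.91
0.02 down 3.81  front(+z tool?) 3.95
[[-0.0002  0.0003 -1.    ]
 [-0.0003 -1.     -0.0003]
 [-1.      0.0003  0.0002]]
```

Request:
{"api": "drive_tool", "payload": {"commands": "1 0 0 0.4 0; 1 0 0 0.85 0; 1 0.07 0 1.1 0; 1 0.13 0 1.32 0; 1 0.23 0 1.55 0; 1 0.33 0 1.76 0; 1 0.45 0 1.97 0; 1 0.57 0 2.18 0"}}

```text
t: 10.98
tool_pos: [0.5409, 0.2393, 0.2334]
tool_rot: [2.156, 0.141, -2.152]
contact_force: [0.5, -0.5, 2.0]
opening: -0.0002
```

```bash
python3 - <<'E'
from h import *
go(toW([20,75,232]),-82.6);o=ctrl.get_obs();c=toC(o["tool_pos"])*1000;print(c)
im,d=ctrl.get_image("scene");cv2.imwrite("pics/s6.png",cv2.resize(im[50:250,240:440],None,fx=3,fy=3))
E
```

```text
t 10.98 pos [0.5409 0.2393 0.2334] yaw -82.53 shift [ 0.035 -0.216  0.045] turn 0.014 tilt [ 0.0019  0.0005 -1.    ] F [ 0.5 -0.5  2. ] op -0.0002
[ 21.7943  66.3492 233.412 ]
```

View pics/s6.png

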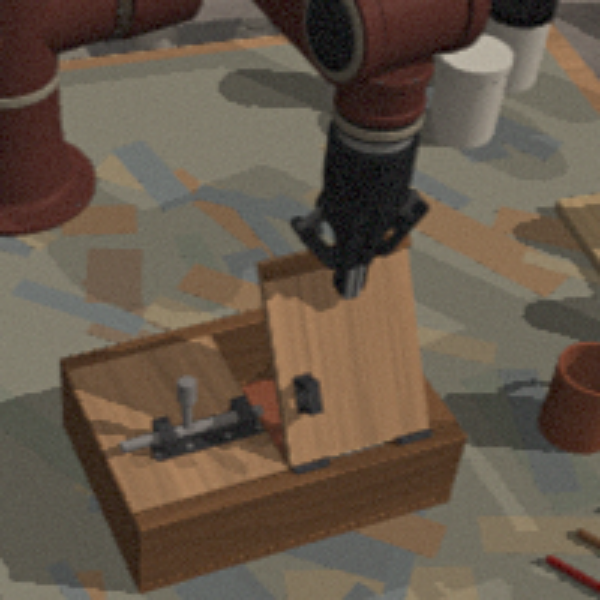

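The lid follows the fingertips, with the tip at pixel (348,290). I'll continue the arc.

Request:
{"api": "drive_tool", "payload": {"commands": "1 0.14 0 0.19 0; 1 0.29 0 0.38 0; 1 0.45 0 0.56 0; 1 0.62 0 0.72 0; 1 0.8 0 0.88 0; 1 1 0 1.02 0; 1 1.2 0 1.16 0; 1 1.4 0 1.28 0"}}

```text
t: 11.7
tool_pos: [0.4894, 0.2326, 0.1754]
tool_rot: [2.153, 0.141, -2.154]
contact_force: [0.3, 0.2, 1.0]
opening: -0.0002
```

Request:
{"api": "drive_tool", "payload": {"commands": "1 0.22 0 0.11 0; 1 0.44 0 0.2 0; 1 0.66 0 0.28 0; 1 0.89 0 0.35 0; 1 1.12 0 0.4 0; 1 1.36 0 0.45 0; 1 1.6 0 0.47 0; 1 1.75 0 0.49 0"}}

```text
t: 12.37
tool_pos: [0.4703, 0.2299, 0.1048]
tool_rot: [2.153, 0.14, -2.155]
contact_force: [0.4, 0.4, 0.8]
opening: 0.0003
```

```bash
python3 - <<'E'
from h import *
go(toW([-50,75,100]),-82.6);o=ctrl.get_obs();c=toC(o["tool_pos"])*1000;print(c)
im,d=ctrl.get_image("scene");cv2.imwrite("pics/s7.png",cv2.resize(im[50:250,240:440],None,fx=3,fy=3))
E
```

```text
t 12.37 pos [0.4703 0.2299 0.1048] yaw -82.52 shift [ 0.121 -0.221  0.014] turn 0.016 tilt [-0.001  -0.0004 -1.    ] F [0.4 0.4 0.8] op 0.0003
[-49.4272  66.1569 104.8457]
```

View pics/s7.png

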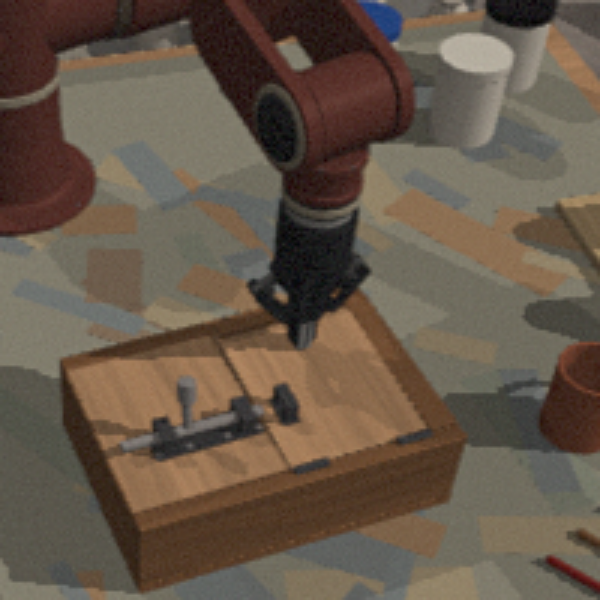

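Nearly shut. I'll press down gently until the stop is felt.

Request:
{"api": "drive_tool", "payload": {"commands": "1 0.05 0 0 0; 1 0.1 0 0 0; 1 0.15 0 0 0; 1 0.15 0 0 0"}}

```text
t: 12.75
tool_pos: [0.471, 0.2302, 0.1005]
tool_rot: [2.154, 0.141, -2.154]
contact_force: [-0.8, -0.3, 0.4]
opening: 0.0001
```

Request:
{"api": "drive_tool", "payload": {"commands": "1 0.03 0 0 0; 1 0.06 0 0 0; 1 0.08 0 0 0; 1 0.08 0 0 0; 1 0.08 0 0 0"}}

```text
t: 13.17
tool_pos: [0.4712, 0.2302, 0.0999]
tool_rot: [2.154, 0.141, -2.154]
contact_force: [-6.7, -2.3, 12.3]
opening: 0.0
```

The stop is felt at 12 N with z = 0.100. I'll rise and move clear of the bolt so I can measure it.

Request:
{"api": "drive_tool", "payload": {"commands": "1 -0.5 0 0 0; 1 -1.2 0 0 0; 1 -2 0 0 0; 0.6 -2.8 0 0 0; 0.4 -3.2 0 0.4 0; 0.4 -3.4 0 1 0; 0.2 -3.4 0 1.2 0; 0.2 -3.4 0 1.2 0"}}

```text
t: 13.83
tool_pos: [0.4224, 0.224, 0.2338]
tool_rot: [2.156, 0.142, -2.152]
contact_force: [-1.2, -0.2, 0.7]
opening: 0.0339
```

```bash
python3 - <<'E'
from h import *
go(toW([26,-91,240]),-82.6);o=ctrl.get_obs();print(toC(o["tool_pos"])*1000)
for n,sl in (("top",np.s_[180:290,140:290]),("scene",np.s_[120:260,240:400])):
    im,d=ctrl.get_image(n);cv2.imwrite(f"pics/{n}8.png",cv2.resize(im[sl],None,fx=5 if n=="top" else 4.2,fy=5 if n=="top" else 4.2,interpolation=cv2.INTER_CUBIC));np.savez(f"pics/{n}8.npz",im=im,d=d)
    c=toC(cloud(n,d))*1000
    s=(c[...,0]>-80)&(c[...,0]<80)&(c[...,1]>20)&(c[...,1]<130)&(c[...,2]<118)
    p=c[s];print(n,"lid z median by x",[round(float(np.median(p[abs(p[:,0]-x)<15][:,2])),1) for x in (-65,-30,0,50,70) if (abs(p[:,0]-x)<15).any()])
    s=(abs(c[...,0]-30)<40)&(c[...,1]<-60)&(c[...,1]>-130)&(c[...,2]>140)&(c[...,2]<180)
    print("knob",s.sum(),c[s].mean(0),c[s].min(0),c[s].max(0))
    s=(abs(c[...,0]-30)<12)&(c[...,1]<20)&(c[...,1]>-175)&(c[...,2]>112)&(c[...,2]<135);print("bolt y",c[s][:,1].min(),c[s][:,1].max(),np.median(c[s][:,0]))
E
```

```text
t 13.83 pos [0.4224 0.224  0.2338] yaw -82.48 shift [-0.15   3.942 -3.083] turn 0.024 tilt [ 0.0018  0.0007 -1.    ] F [-1.2 -0.2  0.7] op 0.0339
[-97.6225  66.4095 233.8157]
top lid z median by x [100.0, 99.9, 99.5, 100.2, 99.8]
knob 31 [ 22.9712 -89.0744 172.8554] [ 16.3182 -97.1983 156.3963] [ 31.3251 -80.7105 178.1195]
bolt y -155.51362769425066 19.942937109075356 29.461313477595844
scene lid z median by x [100.6, 100.4, 100.5, 100.5, 100.6]
knob 67 [ 29.0765 -91.743  164.7088] [ 17.2823 -99.635  143.4066] [ 35.3872 -83.1091 175.9961]
bolt y -157.50524184378483 19.77634481958455 33.295594411595204
```

View pics/scene8.png

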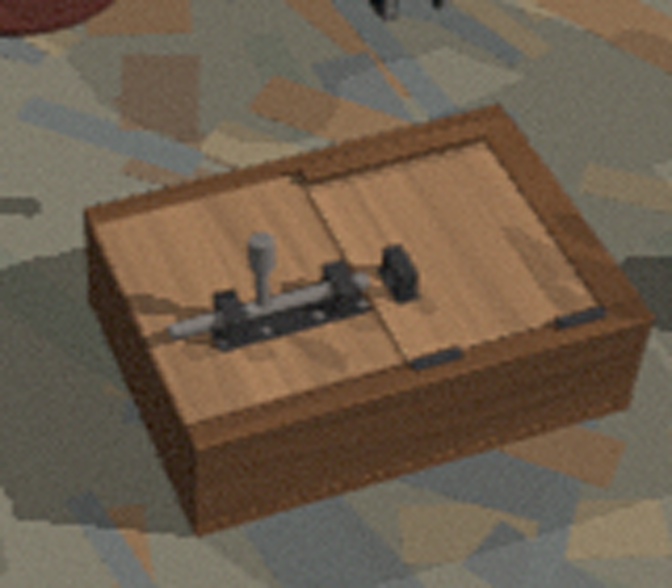

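View pics/top8.png

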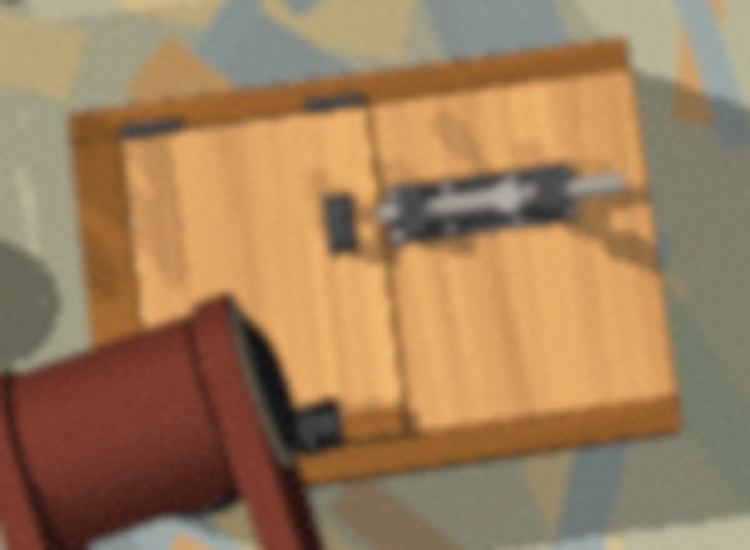

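The lid is flush: both cameras read its face at z = 100 ± 0.6 mm. The knob is at chest y ≈ -90, so the bolt has about 8 mm of travel already. I'll move above the knob.

Request:
{"api": "drive_tool", "payload": {"commands": "0.1 -0.1 0.5 -0.4 0; 0 -0.1 1.2 -0.9 0; -0.1 -0.1 1.9 -1.5 0; -0.1 -0.1 2.6 -2.1 0; -0.1 -0.1 3.3 -2.7 0; -0.1 -0.1 3.9 -3.1 0; -0.1 -0.1 3.9 -3.1 0; -0.1 -0.1 3.9 -3.1 0"}}

```text
t: 14.6
tool_pos: [0.5671, 0.084, 0.2352]
tool_rot: [2.152, 0.138, -2.159]
contact_force: [0.2, 0.6, 0.6]
opening: 0.0471
```

```bash
python3 - <<'E'
from h import *
go(toW([26,-90,145]),-82.6);o=ctrl.get_obs();print(toC(o["tool_pos"])*1000)
E
```

```text
t 14.6 pos [0.5671 0.084  0.2352] yaw -82.68 shift [ 2.254 -0.026  0.038] turn -0.016 tilt [-0.0033  0.0001 -1.    ] F [0.2 0.6 0.6] op 0.0471
[ 27.8008 -91.0782 235.1703]
```

Request:
{"api": "drive_tool", "payload": {"commands": "-0.1 0.5 0 0 0; -0.1 1.1 0 0 0; -0.1 1.7 0 0 0; -0.1 2.1 0 0 0; -0.1 2.2 0 0 0; -0.1 2.2 0 0 0; -0.1 2.2 0 0 0"}}

```text
t: 15.18
tool_pos: [0.5665, 0.0859, 0.1497]
tool_rot: [2.154, 0.142, -2.153]
contact_force: [-0.0, 0.5, 0.4]
opening: 0.0469
```

Request:
{"api": "drive_tool", "payload": {"commands": "0.3 0 0 0 0; 0.6 0 0 0 0; 1 0 0 0 0; 1 0 0 0 0; 1 0 0 0 0; 1 0 0 0 0", "newtons": 25}}

```text
t: 15.68
tool_pos: [0.5674, 0.0854, 0.1511]
tool_rot: [2.157, 0.141, -2.151]
contact_force: [-1.7, 0.3, 5.7]
opening: 0.017
```

```bash
python3 - <<'E'
from h import *
go(toW([26,-43,145]),-82.6);o=ctrl.get_obs();print(toC(o["tool_pos"])*1000)
im,d=ctrl.get_image("scene");cv2.imwrite("pics/s9.png",cv2.resize(im[100:260,220:400],None,fx=4.2,fy=3.7))
E
```

```text
t 15.68 pos [0.5674 0.0854 0.1511] yaw -82.52 shift [ 0.153 -1.166  0.056] turn 0.015 tilt [ 0.0028  0.0003 -1.    ] F [-1.7  0.3  5.7] op 0.017
[ 28.2658 -89.6526 151.1276]
```

View pics/s9.png

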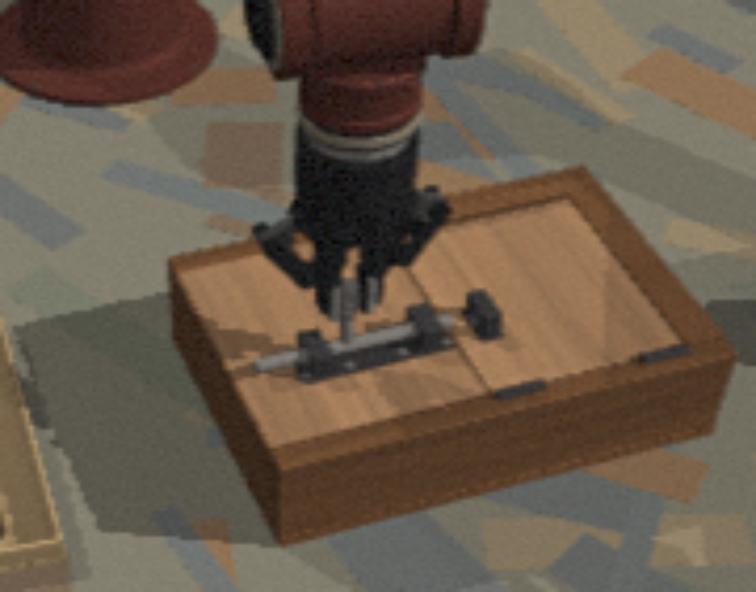

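The jaws hold the knob (opening 17 mm, pixel (350,290)). I'll slide the bolt along chest +y.

Request:
{"api": "drive_tool", "payload": {"commands": "1 0 -0.1 0 0; 1 0 -0.3 0 0; 1 0 -0.5 0 0; 1 0 -0.7 0 0; 1 0 -0.9 0 0; 1 0 -1.05 0 0; 1 0 -1.1 0 0; 1 0 -1.1 0 0"}}

```text
t: 16.4
tool_pos: [0.5616, 0.1291, 0.1511]
tool_rot: [2.156, 0.141, -2.151]
contact_force: [-1.4, -0.5, 6.6]
opening: 0.0169
```

Request:
{"api": "drive_tool", "payload": {"commands": "1 0 -0.05 0 0; 1 0 -0.1 0 0; 1 0 -0.1 0 0; 1 0 -0.1 0 0"}}

```text
t: 16.73
tool_pos: [0.5615, 0.1301, 0.1511]
tool_rot: [2.154, 0.133, -2.148]
contact_force: [-0.2, -9.7, 6.5]
opening: 0.0169
```

```bash
python3 - <<'E'
from h import *
go(toW([26,-43,145]),-82.6);o=ctrl.get_obs();print(toC(o["tool_pos"])*1000,o["contact_force"]@CR)
E
```

```text
t 16.73 pos [0.5615 0.1301 0.1511] yaw -82.54 shift [ 0.153 -0.042  0.054] turn 0.012 tilt [ 0.003  -0.0063 -1.    ] F [-0.2 -9.7  6.5] op 0.0169
[ 28.1389 -44.6327 151.1181] [-1.4434 -9.5703  6.4742]
```

Request:
{"api": "drive_tool", "payload": {"commands": "1 0 -0.05 0 0; 1 0 -0.08 0 0; 1 0 -0.08 0 0; 1 0 -0.08 0 0"}}

```text
t: 17.07
tool_pos: [0.5614, 0.1304, 0.1511]
tool_rot: [2.151, 0.126, -2.146]
contact_force: [0.3, -17.9, 6.0]
opening: 0.0167
```

Request:
{"api": "drive_tool", "payload": {"commands": "0.6 0 0.15 0 0; 0.4 0 0.16 0 0; 0.2 0 0.16 0 0; 0.1 0 0.16 0 0; 0.1 -0.5 0.16 0 0; 0.1 -1.3 0.16 0 0; 0.1 -1.8 0.16 0 0; 0.1 -1.8 0.16 0 0"}}

```text
t: 17.73
tool_pos: [0.563, 0.1306, 0.2269]
tool_rot: [2.163, 0.142, -2.144]
contact_force: [0.5, -0.0, 1.4]
opening: 0.0384
```

Request:
{"api": "drive_tool", "payload": {"commands": "0.5 -0.2 0.3 1 0; 0.7 -0.2 0.5 2 0; 1 -0.2 0.5 2.7 0; 1 -0.2 0.5 3.2 0; 1 -0.2 0.5 3.2 0"}}

```text
t: 18.15
tool_pos: [0.4332, 0.0934, 0.2278]
tool_rot: [2.151, 0.141, -2.156]
contact_force: [0.8, -0.7, -0.4]
opening: 0.0002
```

```bash
python3 - <<'E'
from h import *
o=ctrl.get_obs();print(toC(o["tool_pos"])*1000);go(toW([58,-45,230]),-82.6)
for n,sl in (("top",np.s_[180:290,140:290]),("scene",np.s_[120:260,240:400])):
    im,d=ctrl.get_image(n);cv2.imwrite(f"pics/{n}10.png",cv2.resize(im[sl],None,fx=5 if n=="top" else 4.2,fy=5 if n=="top" else 4.2,interpolation=cv2.INTER_CUBIC))
    c=toC(cloud(n,d))*1000
    s=(abs(c[...,0]-30)<40)&(c[...,1]<0)&(c[...,1]>-100)&(c[...,2]>140)&(c[...,2]<180)
    print("knob",s.sum(),c[s].mean(0),c[s].min(0),c[s].max(0))
    s=(abs(c[...,0]-30)<9)&(c[...,1]<80)&(c[...,1]>-175)&(c[...,2]>112)&(c[...,2]<135);print("bolt y",c[s][:,1].min(),c[s][:,1].max())
E
```

```text
[-103.7382  -64.519   227.8042]
t 18.15 pos [0.4332 0.0934 0.2278] yaw -82.49 shift [-0.063 -0.48  -4.044] turn 0.021 tilt [-0.0022 -0.0001 -1.    ] F [ 0.8 -0.7 -0.4] op 0.0002
knob 30 [ 23.3479 -45.8077 171.9281] [ 15.9781 -52.7116 152.0194] [ 32.1583 -38.0341 179.2428]
bolt y -119.19930048477957 32.318462240875554
knob 66 [ 28.9928 -47.811  162.8848] [ 15.2809 -55.2661 141.6511] [ 35.3405 -38.169  177.7693]
bolt y -121.35910152817505 30.78218420439666
```

View pics/scene10.png

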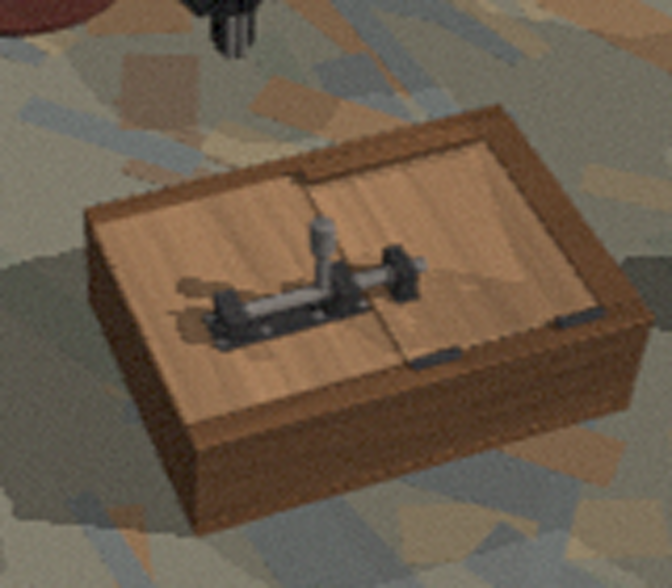

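View pics/top10.png

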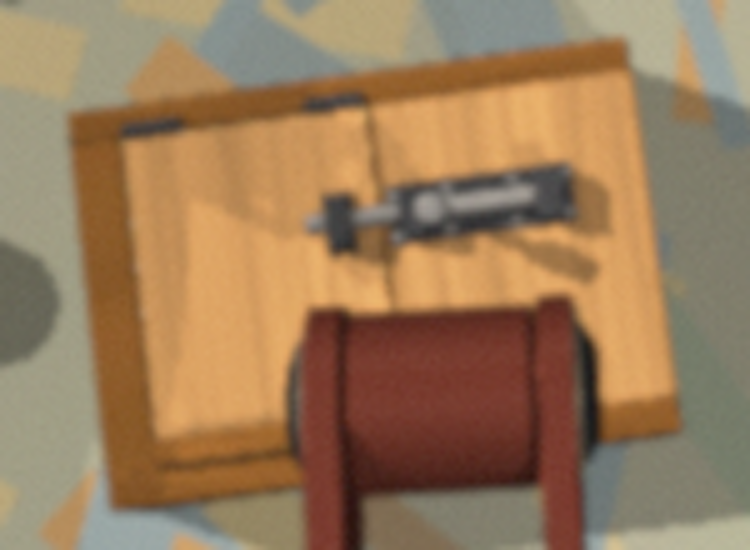

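```bash
python3 - <<'E'
from h import *
f=lambda u,v,z:(toC(ray("top",140+u/5-.4,180+v/5-.4,z))*1000).round(1)
g=lambda u,v,z:(toC(ray("scene",240+u/4.2-.4,120+v/4.2-.4,z))*1000).round(1)
print("top tip",f(305,223,.117),"keeper",f(327,222,.125),f(356,222,.125),"knob",f(431,207,.174))
print("scene tip",g(428,264,.114),"knob top",g(322,222,.174),"keeper top edge",g(384,250,.125),g(413,258,.125))
print("corners top",[f(u,v,.1)[:2] for u,v in [(627,40),(680,430),(113,508),(70,118)]])
print("corners scene",[g(u,v,.1)[:2] for u,v in [(85,210),(198,448),(652,320),(500,103)]])
print("lid seam top (y=-8.5..-10)",f(370,110,.1),f(405,430,.1),"scene",g(297,178,.1),g(408,360,.1))
E
```

```text
top tip [ 30.4  32.7 117. ] keeper [ 28.1  19.  125. ] [ 25.8   2.1 125. ] knob [ 22.1 -45.8 174. ]
scene tip [ 31.3  34.2 114. ] knob top [ 22.5 -46.5 174. ] keeper top edge [ 17.9   5.5 125. ] [ 31.8  21.3 125. ]
corners top [array([ 116.4, -171. ]), array([-120.2, -169.9]), array([-119.1,  166.1]), array([114.9, 166.7])]
corners scene [array([-115.4, -171.5]), array([ 120.3, -170.2]), array([121.1, 164.5]), array([-119. ,  166.7])]
lid seam top (y=-8.5..-10) [ 95.1 -12.  100. ] [-97.7  -9.1 100. ] scene [-94.3 -12.8 100. ] [ 97.3  -9.8 100. ]
```

The frame-offset check (corners and seam read about 2 mm low in y) puts the bolt tip at y ≈ 35, and a hard stop was felt at 18 N, so the bolt is home. Next I'll go behind the knob to fold the handle.

```bash
python3 - <<'E'
from h import *
go(toW([64,-45.5,230]),-82.6)
E
```

```text
t 18.25 pos [0.4358 0.0935 0.2286] yaw -82.5 shift [-0.034 -0.473 -4.131] turn 0.02 tilt [ 0.      0.0001 -1.    ] F [-0.7  0.2  0.9] op 0.0001
```

Request:
{"api": "drive_tool", "payload": {"commands": "1 0 -0.1 -0.6 0; 1 0 -0.25 -1.4 0; 1 0 -0.4 -2.2 0; 1 0 -0.47 -3 0; 1 0 -0.47 -3.8 0; 1 0 -0.47 -4.13 0; 1 0 -0.47 -4.13 0; 1 0 -0.47 -4.13 0"}}

```text
t: 18.92
tool_pos: [0.5981, 0.1337, 0.2278]
tool_rot: [2.151, 0.141, -2.156]
contact_force: [-0.5, -0.2, -0.1]
opening: 0.0
```

Request:
{"api": "drive_tool", "payload": {"commands": "1 0.5 0 0 0; 1 1.1 0 0 0; 1 1.6 0 0 0; 1 1.9 0 0 0; 1 1.9 0 0 0; 1 1.9 0 0 0"}}

```text
t: 19.42
tool_pos: [0.5969, 0.1334, 0.153]
tool_rot: [2.153, 0.141, -2.155]
contact_force: [-0.0, 0.2, 1.2]
opening: 0.0001
```

```bash
python3 - <<'E'
from h import *
go(toW([64,-45.5,150]),-82.6)
o=ctrl.get_obs();c=toC(o["tool_pos"])*1000;print(c)
for i,ph in enumerate(np.linspace(.12,1.57,13)):
    s=44+10*i/12;x=30-s*np.sin(ph)+9*np.cos(ph)+11;z=min(114+s*np.cos(ph)+9*np.sin(ph),500);print(round(ph,2),"down %.2f fwd %.2f"%((c[2]-z)/40,(c[0]-x)/40))
E
```

```text
t 19.42 pos [0.5969 0.1334 0.153 ] yaw -82.51 shift [ 0.075 -0.009 -0.007] turn 0.017 tilt [-0.0012 -0.0001 -1.    ] F [-0.   0.2  1.2] op 0.0001
[ 63.7389 -45.8609 152.9869]
0.12 down -0.14 fwd 0.48
0.24 down -0.17 fwd 0.62
0.36 down -0.17 fwd 0.76
0.48 down -0.16 fwd 0.91
0.6 down -0.13 fwd 1.05
0.72 down -0.08 fwd 1.20
0.85 down -0.01 fwd 1.34
0.97 down 0.08 fwd 1.47
1.09 down 0.19 fwd 1.58
1.21 down 0.31 fwd 1.69
1.33 down 0.44 fwd 1.78
1.45 down 0.59 fwd 1.86
1.57 down 0.75 fwd 1.92
```

Request:
{"api": "drive_tool", "payload": {"commands": "1 0 0 0.3 0; 1 -0.05 0 0.55 0; 1 -0.1 0 0.75 0; 1 -0.1 0 0.92 0; 1 -0.08 0 1.08 0; 1 -0.04 0 1.22 0; 1 0 0 1.34 0; 1 0 0 1.34 0"}}

```text
t: 20.08
tool_pos: [0.5434, 0.1263, 0.1529]
tool_rot: [2.152, 0.141, -2.155]
contact_force: [0.0, 0.5, -0.8]
opening: 0.0
```

```bash
python3 - <<'E'
from h import *
go(toW([64,-45.5,150]),-82.6)
im,d=ctrl.get_image("scene");cv2.imwrite("pics/s11.png",cv2.resize(im[120:260,240:400],None,fx=4.2,fy=4.2))
E
```

```text
t 20.08 pos [0.5434 0.1263 0.1529] yaw -82.52 shift [ 0.07  -0.011 -1.357] turn 0.017 tilt [-0.0013 -0.0002 -1.    ] F [ 0.   0.5 -0.8] op 0.0
```

View pics/s11.png

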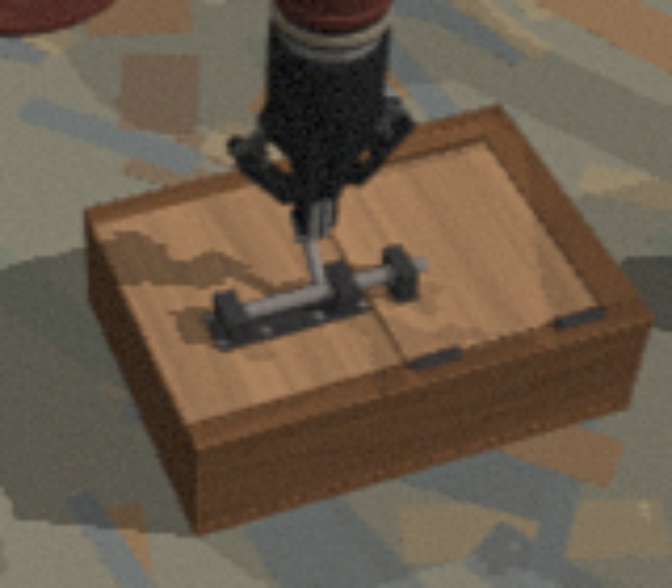

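The handle is folding forward, with the stem at pixel (315,255). I'll continue forward and down.

Request:
{"api": "drive_tool", "payload": {"commands": "1 0.06 0 0.12 0; 1 0.17 0 0.23 0; 1 0.29 0 0.33 0; 1 0.42 0 0.42 0; 1 0.56 0 0.5 0; 1 0.66 0 0.55 0; 1 0.7 0 0.57 0; 1 0.7 0 0.57 0"}}

```text
t: 20.8
tool_pos: [0.521, 0.1234, 0.1244]
tool_rot: [2.152, 0.141, -2.156]
contact_force: [-0.3, -0.0, 0.3]
opening: 0.0001
```

Request:
{"api": "drive_tool", "payload": {"commands": "1 0.03 0 0 0; 1 0.06 0 0 0; 1 0.08 0 0 0; 1 0.08 0 0 0"}}

```text
t: 21.13
tool_pos: [0.5219, 0.1235, 0.1228]
tool_rot: [2.153, 0.141, -2.154]
contact_force: [-2.8, -0.2, 3.8]
opening: 0.0004
```

Request:
{"api": "drive_tool", "payload": {"commands": "1 0.03 0 0 0; 1 0.05 0 0 0; 1 0.07 0 0 0; 1 0.07 0 0 0; 1 0.07 0 0 0"}}

```text
t: 21.55
tool_pos: [0.522, 0.1235, 0.1223]
tool_rot: [2.153, 0.141, -2.154]
contact_force: [-8.6, -0.9, 16.2]
opening: -0.0001
```

The stop is felt at z = 0.122, with the handle flat. I'll withdraw and check.

Request:
{"api": "drive_tool", "payload": {"commands": "1 -0.6 0 0 0; 1 -1.4 0 0 0; 1 -2.2 0 0 0; 1 -3 0 0.5 0; 1 -3.4 0 1.3 0; 1 -3.4 0 2.2 0; 1 -3.4 0 3 0; 1 -3.4 0 3 0"}}

```text
t: 22.22
tool_pos: [0.3994, 0.1077, 0.2552]
tool_rot: [2.154, 0.141, -2.153]
contact_force: [0.7, -0.2, -0.5]
opening: 0.0001
```

```bash
python3 - <<'E'
from h import *
go(toW([64,-45.5,150]),-82.6)
for n,sl in (("top",np.s_[180:290,140:290]),("scene",np.s_[120:260,240:400])):
    im,d=ctrl.get_image(n);k=5 if n=="top" else 4.2;cv2.imwrite(f"pics/{n}12.png",cv2.resize(im[sl],None,fx=k,fy=k,interpolation=cv2.INTER_CUBIC))
    cv2.imwrite(f"pics/{n}12f.png",im)
    c=toC(cloud(n,d))*1000
    s=(c[...,0]>-80)&(c[...,0]<80)&(c[...,1]>35)&(c[...,1]<130)&(c[...,2]<118)
    p=c[s];print(n,"lid z",[round(float(np.median(p[abs(p[:,0]-x)<15][:,2])),1) for x in (-65,-30,0,50,70) if (abs(p[:,0]-x)<15).any()])
    s=(c[...,0]>-45)&(c[...,0]<12)&(c[...,1]<-25)&(c[...,1]>-65)&(c[...,2]>108)&(c[...,2]<140)
    print("handle",s.sum(),c[s].min(0),c[s].max(0))
    for x in (-26,-20,-12,-4): print(x,c[s&(abs(c[...,0]-x)<4)][:,2].max().round(1))
    s=(abs(c[...,0]-30)<9)&(c[...,1]<80)&(c[...,1]>-175)&(c[...,2]>112)&(c[...,2]<135);print("bolt y",c[s][:,1].min(),c[s][:,1].max())
E
```

```text
t 22.22 pos [0.3994 0.1077 0.2552] yaw -82.5 shift [ 2.635 -0.002 -4.985] turn 0.021 tilt [ 0.0007  0.0001 -1.    ] F [ 0.7 -0.2 -0.5] op 0.0001
top lid z [100.2, 99.9, 100.2, 100.1, 100.1]
handle 72 [-31.2981 -55.0274 108.0329] [ 11.2126 -35.8811 130.0572]
-26 130.1
-20 127.4
-12 126.8
-4 122.5
bolt y -119.13398708707352 32.201752313708376
scene lid z [100.4, 100.4, 100.2, 100.2, 100.3]
handle 57 [-31.9794 -54.899  109.5316] [ 11.8879 -37.3828 125.0559]
-26 125.1
-20 125.1
-12 124.8
-4 124.0
bolt y -121.0829156115736 30.684053156706227
```

View pics/scene12.png

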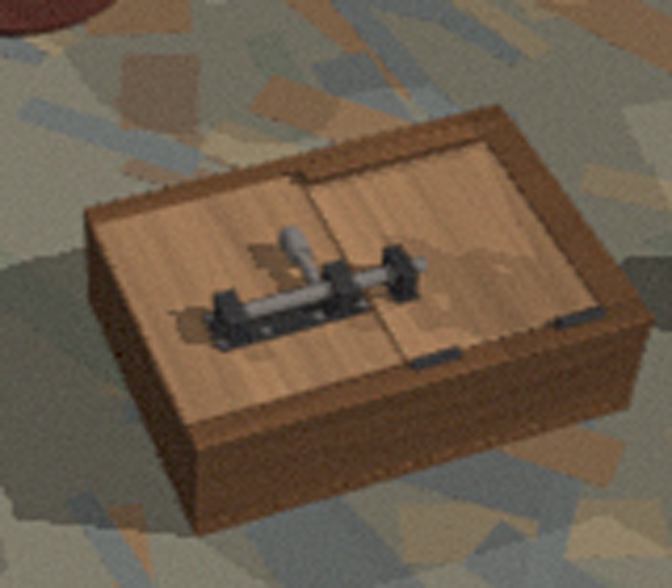

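View pics/top12f.png

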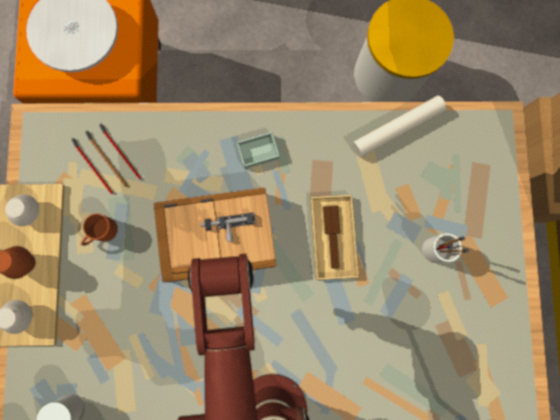

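```bash
python3 -c "
from station import ctrl
print(ctrl.finish_job())"
```

```text
the job is handed in; nothing more can be done
None
```

I finished the task in the order asked and handed it in at about 22 s of the 72 s allowed. No verdict is reported at hand-in.

| Step | Outcome | Last check |
|---|---|---|
| Paddle | Gripped by its handle and set down in the tray at about 11 N | Lies flat inside the tray |
| Lid | Pushed shut along its arc, then pressed to the stop at 12 N | Both cameras read its face at z = 100 ± 0.5 mm, so it is flush |
| Bolt | Slid home by the knob to a hard stop at 18 N | Tip reads chest y of about 33–34 mm (35 is home), past the keeper |
| Handle | Folded only after the bolt was home; it bottomed at 16 N with the fingertips at z = 0.122 m | Lies flat towards the front |

The dish, brush jar and mug stand where they were in the first picture, and the arm is clear of everything.

**Disagreements:**
- **Bolt tip:** it read 1–4 mm short of home by the different readings. The chest corners and the lid seam also read about 2 mm low in y, so I put this down to an error in my chest frame. The hard stop supports that.
- **Knob height:** the knob's highest depth points read 125 mm in the scene view and up to 130 mm in the top view, against 123 mm expected. I took this as depth noise, because the fingers bottomed at 122 mm.

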